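# Close a bench thickness gauge on a test coupon with its ratchet knob

## Task

Measure the aluminium test coupon in the bench thickness gauge: slide it along the bed until its far end is fully home against the back stop under the spindle, then turn the black ratchet knob on top clockwise (seen from above) until the spindle presses on the coupon and the knob's slip clutch has clearly slipped, by at least an eighth of a turn. Leave the coupon clamped there and let go of everything, and do not disturb the things lying around.

Things in the scene. Friction and masses are not known exactly. Their poses are not given: they have to be found in the camera images.
- gauge: Fixed grey bench gauge. Origin on the worktop below the vertical spindle axis; x along the bed to the column, y across. Base x -145 to 85 mm, 100 wide; steel bed top at z 30 mm; back stop face at x +30; guide rails 54 mm apart inside, to z 39, x -100 to 30; head (radius 25 round the axis, running back to the column) up to z 126. Nearer than x -25 the bed is open above.
- coupon_center (a point): Centre of the loose aluminium coupon, a bar 150 long (x, along the bed) x 50 wide x 20 mm thick, about 0.35 kg, lying on the bed between the rails, drawn out 30 to 65 mm to the near, open end. Home against the stop its centre is at x -45 mm in the gauge's frame, its near end at x -120. It slides freely; push the near end some 5 to 15 mm above the bed.
- knob_center (a point): Centre of the ratchet knob, on the spindle axis, 162 mm above the worktop: black ribbed cylinder, diameter 40, height 36 mm (z 144 to 180), free above and all round, a line on its pale top. A steel collar of diameter 27 mm joins it to the head (top at z 126). Turns about the vertical at a fixed height; may be gripped at any yaw.
- collar (a joint): Turn of the steel collar (drive screw) under the knob, rad, 0 to 3.4, growing clockwise from above; starts at 0 to 1.5. It follows the knob while the clutch holds (about 0.1 N m), drives the spindle down 4 mm per rad and stays where left. The foot meets the coupon at about 2.25 rad.
- ratchet (a joint): Slip of the knob against the collar, rad: 0 at the start, grows as the clutch slips clockwise. The clutch slips smoothly at about 0.16 N m, once the spindle presses on the coupon with about 15 N (or the collar is at the end of its travel).
- spindle: Vertical steel spindle under the head, not rotating; origin at the centre of the underside of its flat foot (20 mm in diameter), at the start 3 to 9 mm above the level of the coupon's top, which is 50 mm above the worktop.
- coupon: The aluminium test coupon as a body; origin at the centre of its underside, 10 mm below its centre.
- dish: Bystander: closed petri dish, 61 mm in diameter, 16 mm high, loose on the worktop; origin at the centre of its underside.
- cover_box: Bystander: small square box 50x50x20 mm, loose on the worktop; origin at the centre of its underside.
- pen: Bystander: marker pen 138 mm long, 16 mm thick, loose on the worktop; origin at the centre of its underside.

How it is judged:
On the way, in this order (a step that is already met when the one before it is completed fails the run):
1. the coupon is home against the back stop, before the clutch has slipped (x of coupon_center in the frame of gauge above -0.049 m and value of joint ratchet below 0.2 rad), for 0.2 s.
2. the spindle presses on the coupon and the clutch has slipped clockwise (contact force between spindle and coupon above 4 N and value of joint ratchet above 0.45 rad), for 0.2 s.
At the end, for the whole second after the job is handed in: The coupon lies flat on the bed within 4 mm of the back stop, the spindle presses on it with more than 4 N, the clutch has slipped at least 0.45 rad clockwise, and everything is released and at rest (all of step 2 and x of coupon_center in the frame of gauge above -0.049 m and z of coupon_center in the frame of gauge below 0.043 m and angle between coupon's own z axis and vertical below 0.05 rad and linear speed of coupon below 0.01 m/s); the robot touches nothing.
It fails at once if a bystander is pushed more than 20 mm (distance of any of dish, cover_box, pen from where it was at the start of the episode above 0.02 m).
It also fails if it takes over 61 s, if anything falls off the work surface, if the arm or the gripper's body presses on something with over 40 N, if the wrist force passes 120 N, or if a joint passes its speed limit or range.

## Robot

A 7-joint arm with a two-finger parallel gripper is mounted at the origin on a cart in front of the work surface, level with it; the furniture and walls round the work are solid. World frame = base frame: x ahead of the robot, y to its left, z up, the work surface at z = 0. Lengths are in m, angles in rad, forces in N, time in s.
With the tool pointing down it reaches from about 0.425 to 1.025 m from the base axis. Payload 9.4 kg.
Tool frame: the origin (TCP) lies at the very end of the fingers, on their centre line; the grasp point (between the pads) lies 19 mm behind it; z points along the fingers, y is the direction in which the jaws open and shut (so a half turn about z gives the same grasp; the last joint's range is limited). The gripper opens to 85 mm and grips with 20 to 120 N. Pads are 22 mm wide; open, the fingers measure 114 mm over their backs; the gripper's body (76 mm by 85 mm) begins 54 mm behind the grasp point. The pads swing forward as they close: fully open they stand 13 mm farther back than shut.
Start: joints at [1.215, 0.599, -0.003, 1.599, 0.002, 0.943, -0.08], TCP at [0.2, -0.697, 0.231] pointing down, gripper open.
Joint ranges: [-2.57, 2.57], [-0.35, 1.97], [-1.29, 1.29], [0.11, 2.56], [-1.05, 4.19], [0.11, 1.86], [-2.63, 2.63]. Speed limits (rad/s): [2.22, 2.22, 3.01, 3.01, 3.14, 3.14, 3.14].

## Interface

Orientations are given as a rotation vector (axis times angle).
In Python, from plant import r gives the robot as it stands. The module is installed in compiled form; this text tells all that it offers.
- The arm moves only by the tool servo_tool, never from a script. Its argument "moves" is a list of rows, each a list of 3 entries, a list of its own where there are three numbers: the turn, a rotation vector about the tool's x, y, z in rad, then the shift along the tool's x, y, z in mm, then the opening, from 0 (shut) to 1 (fully open). A call has 1 to 5 rows; each row is the pose to reach, as a shift and turn from the pose measured when the call began, along the tool's axes at that moment; what a row does not reach only later rows make up. A row lasts 1/8 s, in which the tool goes at most 62.5 mm and 10.7 degrees, less where a joint would pass 70% of its speed; a pose out of reach is approached as far as the arm can. A call with a gripper value outside its range is refused whole. The fingers move at their own pace and stop on an object; "newtons" is the grip in N (left out, the last holds). Time passes only in rows, so rows that repeat a pose let the fingers close. It gives the time, the measured TCP pose, the force and the opening at its end, in the units of the state.
- r.get_obs(): the state, without advancing time (a new reading comes with each control period).
- r.get_image(name): name is "side" or "top" or "wrist"; returns the picture (400x640x3 uint8, blue, green, red); there is no depth.
- r.camera_model(name): a dict with "mtx" (3x3 intrinsics, pixels), "k1" (the pictures are not rectified: a ray, as slopes to the right and down, at radius r is drawn at 1 + k1 r^2 times it, then the intrinsics apply), "eye" and "attitude" of the camera in the world. Camera axes: x right, y down, z forward; pixel columns grow to the right and rows downward; lengths in m; the calibration is good to about 2 mm. A picture is of the moment at which its call begins: read the wrist's pose just before it. camera_model takes no time and is no camera call; for the wrist camera it gives the pose at the moment of the call.
- r.finish_job(): hands the job in, once; it reports no verdict.
The state is a dict: "time": time; "joint_pos": joint angles; "joint_vel": joint speeds; "joint_efforts": joint torques, N m; "position": TCP position; "tcp_rot": TCP orientation; "ft_force": force on the tool from outside, world axes, zero at the start; "ft_torque": the same for the moment, N m; "gripper_width": finger opening in m.
Only numpy, scipy, OpenCV 4.12 (cv2) and the standard library are available. Lean on these libraries where they do the work, as an engineer would, in place of code of your own. Each camera call takes 0.05 s, during which the arm holds its last target.

## Working session

There is one attempt and no reset: what is moved stays moved. The work goes in short steps, Python scripts to look and compute and a tool call to move; the robot and the scene stay as the last step left them, time stands still between calls to the robot, and variables do not carry over. Pictures are saved under pics/ and viewed, and the job is handed in when it is done.

Besides the shell and the picture viewer there is one more tool, called after "Call:" by a JSON object that holds its "api" and its "payload". servo_tool: Moves the arm, as the interface text tells. Its arguments: {"type":"object","properties":{"moves":{"type":"array"},"newtons":{"type":"number"}},"required":["moves"]}

```bash
mkdir -p pics; python3 - <<'E'
from plant import r
import cv2,numpy as np
o=r.get_obs()
for k,v in o.items(): print(k,np.round(v,4))
for n in ["side","top","wrist"]:
    m=r.camera_model(n); print(n,m)
    cv2.imwrite(f"pics/{n}0.png",r.get_image(n))
E
```

```text
time 0.0
joint_pos [ 1.2153  0.6002 -0.0025  1.6001  0.0018  0.9429 -0.0798]
joint_vel [-0.     -0.0017 -0.0012  0.0009  0.0017 -0.0002 -0.0003]
joint_efforts [ 9.0000e-04 -7.7646e+01  1.5650e+00 -2.5801e+01  1.2300e-02  8.9000e-03
  0.0000e+00]
position [ 0.1994 -0.6965  0.2304]
tcp_rot [-3.1095e+00 -4.3640e-01  6.0000e-04]
ft_force [0.0482 0.2678 0.5322]
ft_torque [ 0.0006  0.0113 -0.0446]
gripper_width 0.0855
side {'mtx': array([[415.80659947,   0.        , 318.93857788],
       [  0.        , 415.80659947, 204.69606802],
       [  0.        ,   0.        ,   1.        ]]), 'k1': 0.03290004851407877, 'eye': array([0.02162505, 0.47912561, 0.72699297]), 'attitude': array([-1.24552727,  2.25697712, -0.94504697])}
top {'mtx': array([[363.4345511 ,   0.        , 325.09207995],
       [  0.        , 363.4345511 , 201.49846667],
       [  0.        ,   0.        ,   1.        ]]), 'k1': -0.03640600908494521, 'eye': array([0.43283323, 0.16015887, 1.00030491]), 'attitude': array([-2.12801881,  2.14463853, -0.16851625])}
wrist {'mtx': array([[297.65402651,   0.        , 317.94498642],
       [  0.        , 297.65402651, 195.28482132],
       [  0.        ,   0.        ,   1.        ]]), 'k1': -0.024921425760631888, 'eye': array([ 0.26681921, -0.67790203,  0.37287058]), 'attitude': array([ 2.3301246 , -1.75434978, -0.24169215])}
```

View pics/side0.png

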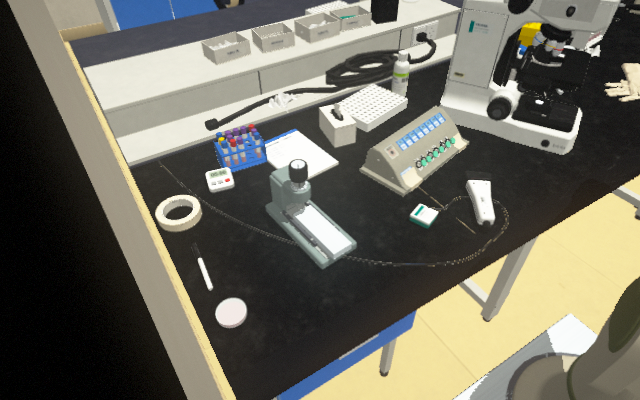

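View pics/top0.png

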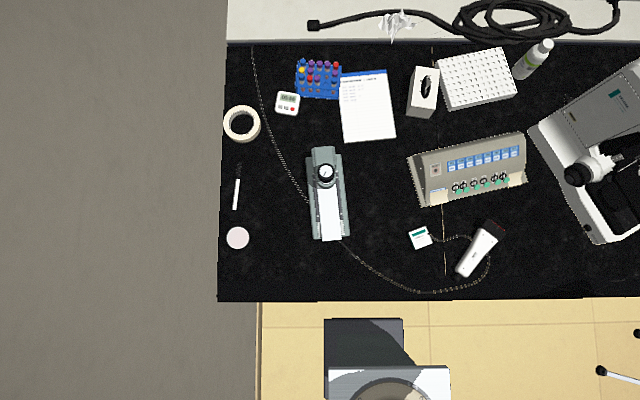

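View pics/wrist0.png

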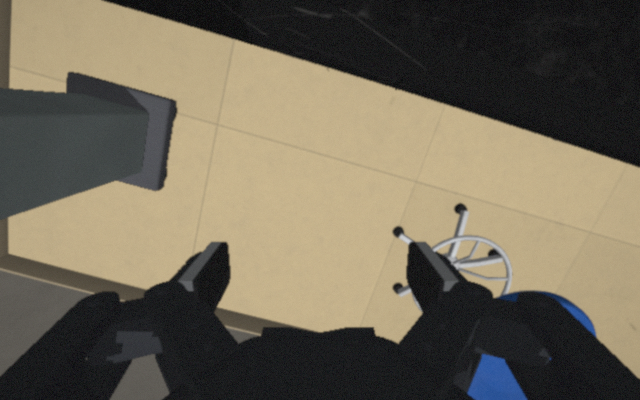

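The top view shows the gauge near px (325,195) with the knob near (325,174). The coupon's near end is about (330,240). The dish is at (237,237), the pen at (236,193) and the small box at (420,237). Next I'll zoom in.

```bash
cat > h.py <<'E'
from plant import r
import cv2,numpy as np
from scipy.spatial.transform import Rotation as R
def ray(m,px):
    p=np.array(px,float).reshape(-1,1,2)
    n=cv2.undistortPoints(p,m["mtx"],np.array([m["k1"],0,0,0.]))[:,0]
    d=np.c_[n,np.ones(len(n))]@R.from_rotvec(m["attitude"]).as_matrix().T
    return m["eye"],d
def plane(m,px,z):
    e,d=ray(m,px); return e+d*((z-e[2])/d[:,2])[:,None]
def proj(m,X):
    A=R.from_rotvec(m["attitude"]).as_matrix()
    c=(np.atleast_2d(X)-m["eye"])@A
    n=c[:,:2]/c[:,2:]; n=n*(1+m["k1"]*(n**2).sum(1))[:,None]
    return n*m["mtx"][0,0]+m["mtx"][:2,2]
E
python3 - <<'E'
import cv2
a=cv2.imread("pics/top0.png")[135:255,270:380]
cv2.imwrite("pics/topz.png",cv2.resize(a,None,fx=5,fy=5,interpolation=cv2.INTER_CUBIC))
a=cv2.imread("pics/side0.png")[150:275,250:370]
cv2.imwrite("pics/sidez.png",cv2.resize(a,None,fx=4.8,fy=4.8,interpolation=cv2.INTER_CUBIC))
E
```

```text
(no output)
```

View pics/topz.png

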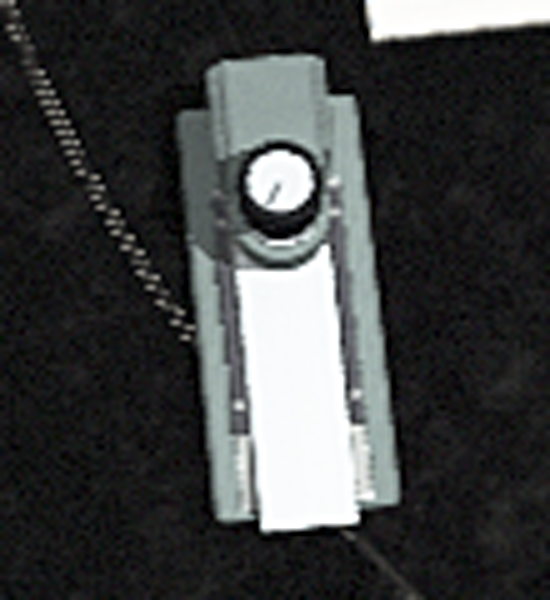

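View pics/sidez.png

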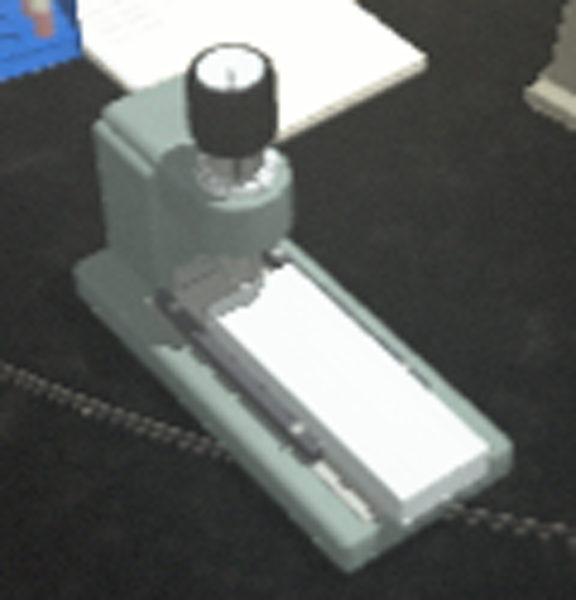

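The zooms show the pale coupon with its near-end corners at zoom (258,530) and (358,524). The knob's pale top is centred near (279,180). Next I'll measure these with masks.

```bash
python3 - <<'E'
from h import *
a=cv2.imread("pics/top0.png"); m=r.camera_model("top"); s=r.camera_model("side"); b=cv2.imread("pics/side0.png")
g=a.min(2).astype(np.uint8)
roi=np.zeros_like(g); roi[185:245,305:350]=1
mk=((g>215)&(roi>0)).astype(np.uint8)
cs,_=cv2.findContours(mk,cv2.RETR_EXTERNAL,cv2.CHAIN_APPROX_NONE); c=max(cs,key=cv2.contourArea)
rect=cv2.minAreaRect(c); bp=cv2.boxPoints(rect); print(rect,bp)
P=plane(m,bp,0.05); print(P.round(4))
print("sides",np.linalg.norm(P-np.roll(P,-1,0),axis=1), [np.degrees(np.arctan2(*(np.roll(P,-1,0)-P)[i][1::-1])) for i in range(4)])
for n,im,mm,(r0,r1,c0,c1) in (("top",a,m,(160,182,315,337)),("side",b,s,(155,175,285,312))):
    g2=im.min(2); mk=np.zeros_like(g2); mk[r0:r1,c0:c1]=(g2[r0:r1,c0:c1]>150)
    cs,_=cv2.findContours(mk,cv2.RETR_EXTERNAL,cv2.CHAIN_APPROX_NONE); c=max(cs,key=cv2.contourArea)
    e=cv2.fitEllipse(c); print(n,e,plane(mm,[e[0]],0.18).round(4))
# grey body base outline at z .03?
hsv=cv2.cvtColor(a,cv2.COLOR_BGR2HSV)
mk=((a.max(2)>75)).astype(np.uint8); mk2=np.zeros_like(mk); mk2[140:245,300:353]=mk[140:245,300:353]
cs,_=cv2.findContours(mk2,cv2.RETR_EXTERNAL,cv2.CHAIN_APPROX_NONE); c=max(cs,key=cv2.contourArea)
rect=cv2.minAreaRect(c); print(rect,plane(m,cv2.boxPoints(rect),0.03).round(4))
# base edges from zoom
z=np.array([[218,522],[398,503],[180,112],[356,97]])/5+[270,135]
print(plane(m,z-0.4,0.03).round(4), plane(m,z-.4,0.0).round(4))
E
```

```text
((330.6599426269531, 212.63136291503906), (54.34728240966797, 22.578027725219727), 84.4006576538086) [[316.77344 186.68887]
 [339.2437  184.4859 ]
 [344.54645 238.57385]
 [322.07617 240.77682]]
[[0.6269 0.1844 0.05  ]
 [0.6324 0.1244 0.05  ]
 [0.4884 0.1126 0.05  ]
 [0.4832 0.1712 0.05  ]]
sides [0.06025168 0.14448404 0.05884062 0.14436357] [np.float64(-84.75861873552125), np.float64(-175.29142790028055), np.float64(95.13013410936944), np.float64(5.268208840239696)]
top ((325.553955078125, 170.7039794921875), (11.221259117126465, 12.371143341064453), 93.94252014160156) [[0.638  0.1606 0.18  ]]
side ((298.04052734375, 164.65695190429688), (25.34683609008789, 26.904146194458008), 84.0666275024414) [[0.6344 0.1617 0.18  ]]
((325.7167663574219, 193.14666748046875), (94.75462341308594, 38.747772216796875), 83.48019409179688) [[0.74   0.228  0.03  ]
 [0.7518 0.1211 0.03  ]
 [0.4909 0.0961 0.03  ]
 [0.4801 0.1986 0.03  ]]
[[0.4891 0.195  0.03  ]
 [0.4985 0.099  0.03  ]
 [0.7149 0.2155 0.03  ]
 [0.7226 0.1182 0.03  ]] [[0.4908 0.1961 0.    ]
 [0.5005 0.0971 0.    ]
 [0.7236 0.2172 0.    ]
 [0.7316 0.1169 0.    ]]
```

```bash
cat >> h.py <<'E'
AX=np.array([0.637,0.161]); YAW=np.radians(5.1)
def G(x,y=0.,z=0.):
    c,s=np.cos(YAW),np.sin(YAW); return np.array([AX[0]+c*x-s*y,AX[1]+s*x+c*y,z])
def state():
    o=r.get_obs(); M=R.from_rotvec(o["tcp_rot"]); A=M.as_matrix(); p=np.array(o["position"])
    c,s=np.cos(YAW),np.sin(YAW); d=p[:2]-AX
    print("t",round(float(o["time"]),2),"pos",p.round(4),"gauge",np.round([c*d[0]+s*d[1],-s*d[0]+c*d[1]],4),"yaw",np.degrees(np.arctan2(A[1,0],A[0,0])).round(1),"tilt",np.degrees(np.arccos(-A[2,2])).round(2),
     "J",np.round(o["joint_pos"],2),"F",np.round(o["ft_force"],1),"T",np.round(o["ft_torque"],2),"w",round(float(o["gripper_width"]),4))
    return o,M,p
def go(pos,yaw,n=1):
    """relative turn (rotvec, tool) and shift (mm, tool) to world pos, yaw deg tool down"""
    o,M,p=state(); y=np.radians(yaw)
    T=R.from_matrix(np.array([[np.cos(y),np.sin(y),0],[np.sin(y),-np.cos(y),0],[0,0,-1]]))
    rv=(M.inv()*T).as_rotvec(); sh=M.inv().apply(np.array(pos)-p)*1000
    print("turn",rv.round(3),"shift",sh.round(1),"min rows",np.ceil(max(np.linalg.norm(sh)/62.5,np.degrees(np.linalg.norm(rv))/10.7)))
E
python3 - <<'E'
from h import *
m=r.camera_model("top")
print(plane(m,[[600,245],[530,120],[480,250],[455,275],[420,237],[237,237],[236,193]],0.0).round(3))
print(plane(m,[[575,172]],0.3).round(3))
go([0.2,-0.45,0.25],60)
print(G(-.3))
E
```

```text
[[ 0.466 -0.603  0.   ]
 [ 0.832 -0.439  0.   ]
 [ 0.457 -0.261  0.   ]
 [ 0.39  -0.188  0.   ]
 [ 0.494 -0.098  0.   ]
 [ 0.498  0.406  0.   ]
 [ 0.621  0.413  0.   ]]
[[ 0.602 -0.341  0.3  ]]
t 0.15 pos [ 0.1994 -0.6967  0.2306] gauge [-0.5121 -0.8154] yaw 16.0 tilt 0.07 J [ 1.22  0.6  -0.    1.6   0.    0.94 -0.08] F [-0.3  0.  -0.2] T [-0.01  0.08 -0.03] w 0.0851
turn [-0.001 -0.    -0.768] shift [  68.5 -237.   -19.1] min rows 5.0
[0.33818768 0.13433171 0.        ]
```

Call:
{"api": "servo_tool", "payload": {"moves": [[[0,0,-0.15],[14,-48,-4],0],[[0,0,-0.31],[28,-95,-8],0],[[0,0,-0.46],[42,-142,-12],0],[[0,0,-0.62],[56,-190,-16],0],[[0,0,-0.77],[70,-237,-20],0]], "newtons": 40}}

```text
time: 0.78
position: [0.2013, -0.4478, 0.2509]
tcp_rot: [-2.714, -1.579, -0.0]
ft_force: [0.0, -0.3, 0.1]
gripper_width: -0.0
```

```bash
python3 - <<'E'
from h import *
go([0.36,-0.27,0.25],105)
E
```

```text
t 0.78 pos [ 0.2013 -0.4478  0.2509] gauge [-0.4881 -0.5677] yaw 60.4 tilt 0.07 J [ 1.23  0.31 -0.25  2.09  0.11  0.76  0.39] F [ 0.  -0.3  0.1] T [ 0.04 -0.02  0.01] w -0.0
turn [-0.001 -0.001 -0.779] shift [233.   50.1   1. ] min rows 5.0
```

Call:
{"api": "servo_tool", "payload": {"moves": [[[0,0,-0.16],[47,10,0],0],[[0,0,-0.31],[93,20,0],0],[[0,0,-0.47],[140,30,0],0],[[0,0,-0.62],[186,40,1],0],[[0,0,-0.78],[233,50,1],0]]}}

```text
time: 1.4
position: [0.3606, -0.2688, 0.2501]
tcp_rot: [-1.904, -2.498, -0.001]
ft_force: [0.1, -0.5, -0.0]
gripper_width: -0.0001
```

```bash
python3 - <<'E'
from h import *
go([0.45,-0.06,0.25],145)
E
```

```text
t 1.4 pos [ 0.3606 -0.2688  0.2501] gauge [-0.3135 -0.4036] yaw 105.4 tilt 0.06 J [ 0.93  0.28 -0.52  2.16  0.2   0.75  0.55] F [ 0.1 -0.5 -0. ] T [-0.04 -0.04  0.02] w -0.0001
turn [ 0.    -0.001 -0.692] shift [177.7 141.5   0.2] min rows 4.0
```

Call:
{"api": "servo_tool", "payload": {"moves": [[[0,0,-0.14],[36,28,0],0],[[0,0,-0.28],[71,57,0],0],[[0,0,-0.42],[107,85,0],0],[[0,0,-0.55],[142,113,0],0],[[0,0,-0.69],[178,141,0],0]]}}

```text
time: 2.02
position: [0.4498, -0.0587, 0.2503]
tcp_rot: [-0.941, -2.997, -0.001]
ft_force: [0.3, -0.5, -0.0]
gripper_width: -0.0001
```

```bash
python3 - <<'E'
from h import *
go(G(-0.185,0,0.25),185.1)
E
```

```text
t 2.02 pos [ 0.4498 -0.0587  0.2503] gauge [-0.2059 -0.2022] yaw 145.1 tilt 0.04 J [ 0.6   0.33 -0.75  2.14  0.31  0.78  0.61] F [ 0.3 -0.5 -0. ] T [ 0.01 -0.02 -0.04] w -0.0001
turn [ 0.    -0.001 -0.698] shift [113.9 168.4   0.4] min rows 4.0
```

Call:
{"api": "servo_tool", "payload": {"moves": [[[0,0,-0.14],[23,34,0],0],[[0,0,-0.28],[46,67,0],0],[[0,0,-0.42],[68,101,0],0],[[0,0,-0.56],[91,135,0],0],[[0,0,-0.7],[114,168,0],0]]}}

```text
time: 2.65
position: [0.4523, 0.1455, 0.2504]
tcp_rot: [0.15, -3.138, -0.001]
ft_force: [0.7, 0.0, 1.0]
gripper_width: -0.0003
```

```bash
python3 - <<'E'
from h import *
state()
cv2.imwrite("pics/wrist1.png",r.get_image("wrist"))
print(r.camera_model("wrist"))
cv2.imwrite("pics/top1.png",r.get_image("top"))
go(G(-0.18,0,0.038),185.1)
E
```

```text
t 2.65 pos [0.4523 0.1455 0.2504] gauge [-0.1853  0.001 ] yaw -174.5 tilt 0.03 J [ 0.28  0.41 -0.94  2.09  0.44  0.85  0.74] F [0.7 0.  1. ] T [0.01 0.03 0.02] w -0.0003
{'mtx': array([[297.65402651,   0.        , 317.94498642],
       [  0.        , 297.65402651, 195.28482132],
       [  0.        ,   0.        ,   1.        ]]), 'k1': -0.024921425760631888, 'eye': array([0.3874705 , 0.14349124, 0.39341754]), 'attitude': array([1.97119485, 2.19361176, 0.30456183])}
t 2.75 pos [0.4522 0.1487 0.2508] gauge [-0.1851  0.0041] yaw -174.3 tilt 0.21 J [ 0.28  0.41 -0.95  2.09  0.44  0.85  0.74] F [-0.5  0.4  0.1] T [-0.03  0.03  0.02] w 0.0002
turn [0.004 0.001 0.011] shift [ -4.9  -5.  212.8] min rows 4.0
```

View pics/wrist1.png

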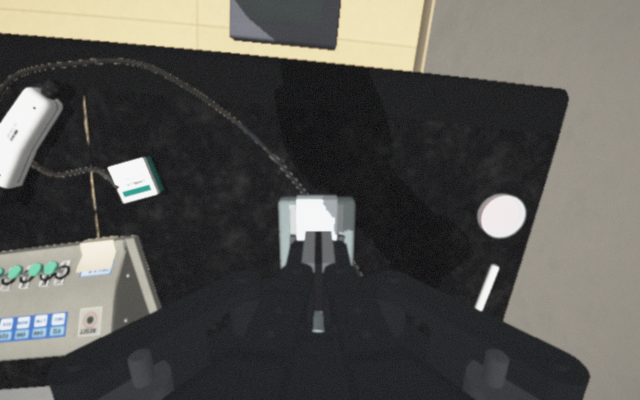

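View pics/top1.png

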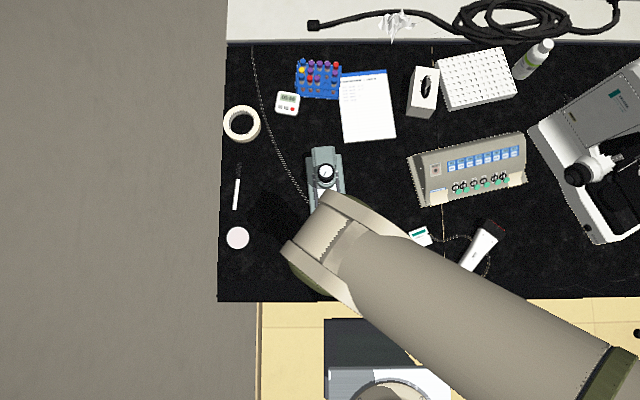

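The wrist view looks back along the bed. The coupon's near end is at about row 195, cols 297–340, under the closed fingers, and the dish is at (502,216).

```bash
python3 - <<'E'
from h import *
m={'mtx': np.array([[297.65402651,0,317.94498642],[0,297.65402651,195.28482132],[0,0,1]]),'k1':-0.024921425760631888,'eye':np.array([0.3874705,0.14349124,0.39341754]),'attitude':np.array([1.97119485,2.19361176,0.30456183])}
a=cv2.imread("pics/wrist1.png"); g=a.min(2)
print(g[185:205,318].tolist(), g[200,275:365].tolist())
P=plane(m,[[297,195.5],[339,195.5],[296,237],[340,238]],0.05); print(P.round(4))
d=P[:,:2]-AX; c,s=np.cos(YAW),np.sin(YAW); print(np.c_[c*d[:,0]+s*d[:,1],-s*d[:,0]+c*d[:,1]].round(4))
E
```

```text
[26, 30, 30, 19, 30, 33, 36, 36, 35, 67, 110, 147, 160, 179, 221, 243, 245, 245, 245, 245] [42, 43, 47, 59, 86, 107, 120, 126, 127, 128, 127, 128, 124, 120, 126, 127, 130, 127, 127, 129, 153, 217, 239, 243, 242, 242, 242, 243, 243, 243, 244, 244, 244, 244, 243, 243, 243, 243, 243, 243, 244, 243, 244, 243, 242, 242, 239, 227, 194, 167, 158, 158, 159, 157, 159, 159, 160, 160, 157, 158, 158, 149, 126, 100, 89, 91, 94, 94, 93, 91, 89, 93, 91, 90, 93, 93, 92, 90, 73, 52, 38, 25, 24, 30, 29, 26, 25, 16, 22, 29]
[[0.4851 0.1307 0.05  ]
 [0.4797 0.1807 0.05  ]
 [0.5387 0.1342 0.05  ]
 [0.5343 0.1889 0.05  ]]
[[-0.154  -0.0167]
 [-0.1549  0.0336]
 [-0.1003 -0.018 ]
 [-0.0998  0.0369]]
```

Call:
{"api": "servo_tool", "payload": {"moves": [[[0,0,0.01],[0,-5,45],0],[[0,0,0.01],[0,-5,90],0],[[0,0,0.01],[0,-5,135],0],[[0,0,0.01],[0,-5,180],0],[[0,0,0.01],[0,-5,205],0]]}}

```text
time: 3.38
position: [0.4521, 0.1435, 0.0438]
tcp_rot: [0.139, -3.137, -0.004]
ft_force: [0.4, 0.7, 0.7]
gripper_width: -0.0002
```

```bash
python3 - <<'E'
from h import *
state(); m=r.camera_model("wrist"); a=r.get_image("wrist"); cv2.imwrite("pics/wrist2.png",a)
cv2.imwrite("pics/side2.png",r.get_image("side"))
go(G(-0.15,0,0.038),185.1)
E
```

```text
t 3.38 pos [0.4521 0.1435 0.0438] gauge [-0.1857 -0.001 ] yaw -174.9 tilt 0.18 J [-0.05  0.69 -0.54  2.28  0.95  0.41  0.26] F [0.4 0.7 0.7] T [ 0.03 -0.01 -0.02] w -0.0002
t 3.48 pos [0.4517 0.1437 0.0438] gauge [-0.1861 -0.0008] yaw -174.9 tilt 0.21 J [-0.05  0.69 -0.55  2.28  0.95  0.41  0.27] F [0.  0.2 1.2] T [-0.01 -0.    0.02] w -0.0003
turn [ 0.002 -0.003  0.   ] shift [-36.1   0.8   5.7] min rows 1.0
```

View pics/wrist2.png

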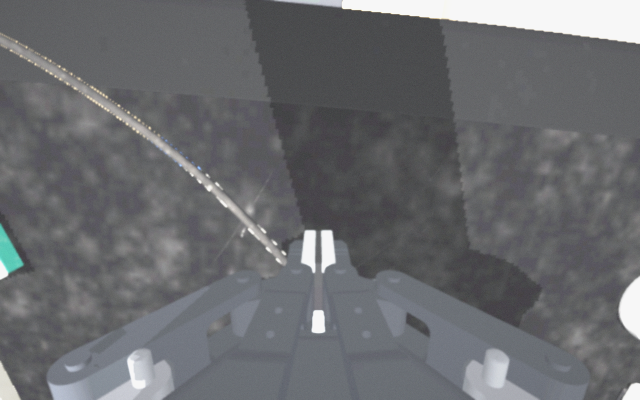

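View pics/side2.png

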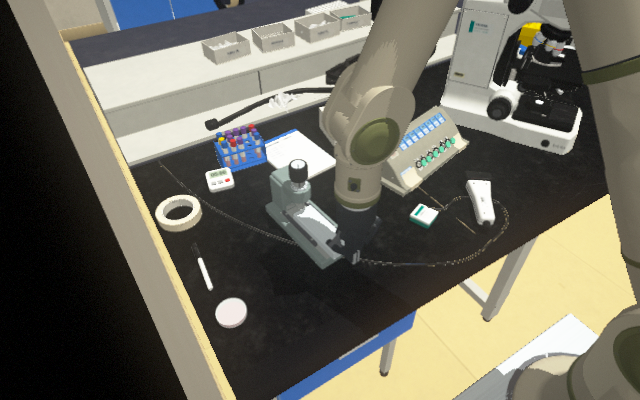

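Call:
{"api": "servo_tool", "payload": {"moves": [[[0,0,0],[-15,1,6],0],[[0,0,0],[-25,1,6],0],[[0,0,0],[-33,1,6],0],[[0,0,0],[-40,1,6],0],[[0,0,0],[-46,1,6],0]]}}

```text
time: 4.1
position: [0.4975, 0.1486, 0.038]
tcp_rot: [0.14, -3.135, -0.003]
ft_force: [-4.5, -0.6, 3.0]
gripper_width: -0.0003
```

```bash
python3 - <<'E'
from h import *
state()
cv2.imwrite("pics/side3.png",r.get_image("side")[180:280,260:400].repeat(5,0).repeat(5,1))
go(G(-0.131,0,0.038),185.1)
E
```

```text
t 4.1 pos [0.4975 0.1486 0.038 ] gauge [-0.1401  0.    ] yaw -174.9 tilt 0.21 J [-0.    0.73 -0.58  2.18  0.9   0.49  0.37] F [-4.5 -0.6  3. ] T [-0.09  0.8  -0.03] w -0.0003
t 4.15 pos [0.4984 0.1487 0.0379] gauge [-1.391e-01  1.000e-04] yaw -174.9 tilt 0.19 J [-0.    0.73 -0.58  2.18  0.9   0.49  0.37] F [-1.9 -0.9  2.7] T [-0.15  0.57 -0.02] w -0.0
turn [ 0.002 -0.002 -0.   ] shift [-8.1 -0.1 -0.1] min rows 1.0
```

View pics/side3.png

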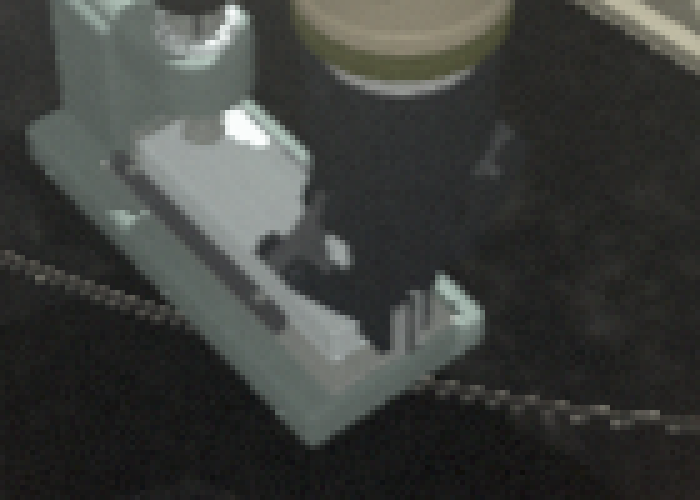

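The coupon is sliding home, with its near end now inside the end of the base. I'll push on gently until the force rises.

Call:
{"api": "servo_tool", "payload": {"moves": [[[0,0,0],[-3,0,0],0],[[0,0,0],[-6,0,0],0],[[0,0,0],[-8,0,0],0],[[0,0,0],[-8,0,0],0]]}}

```text
time: 4.65
position: [0.5064, 0.1495, 0.0379]
tcp_rot: [0.139, -3.136, -0.003]
ft_force: [-2.0, 0.0, 1.3]
gripper_width: 0.0
```

```bash
python3 - <<'E'
from h import *
state()
E
```

```text
t 4.65 pos [0.5064 0.1495 0.0379] gauge [-1.311e-01  1.000e-04] yaw -174.9 tilt 0.18 J [ 0.01  0.74 -0.59  2.16  0.89  0.5   0.38] F [-2.   0.   1.3] T [-0.08  0.51  0.  ] w 0.0
```

Call:
{"api": "servo_tool", "payload": {"moves": [[[0,0,0],[-2,0,0],0],[[0,0,0],[-4,0,0],0],[[0,0,0],[-4,0,0],0]]}}

```text
time: 5.03
position: [0.5066, 0.1494, 0.0378]
tcp_rot: [0.141, -3.131, -0.0]
ft_force: [-16.0, -0.2, 11.3]
gripper_width: -0.0
```

```bash
python3 - <<'E'
from h import *
state()
E
```

```text
t 5.03 pos [0.5066 0.1494 0.0378] gauge [-0.1309  0.    ] yaw -174.8 tilt 0.44 J [ 0.01  0.74 -0.6   2.16  0.88  0.51  0.39] F [-16.   -0.2  11.3] T [-0.14  3.15  0.03] w -0.0
```

The coupon stopped at the expected place, tool at gauge x -131 mm with 16 N on it. Now back off, go up, and open.

Call:
{"api": "servo_tool", "payload": {"moves": [[[0,0,0],[25,0,-5],0],[[0,0,0],[40,0,-55],0],[[0,0,0],[40,0,-110],0.5],[[0,0,0],[40,0,-165],1],[[0,0,0],[40,0,-220],1]]}}

```text
time: 5.65
position: [0.4688, 0.1459, 0.2601]
tcp_rot: [0.142, -3.132, -0.001]
ft_force: [1.0, -0.6, -0.7]
gripper_width: 0.0544
```

```bash
python3 - <<'E'
from h import *
state(); 
a=r.get_image("side"); cv2.imwrite("pics/side4.png",cv2.resize(a[150:275,250:370],None,fx=4.8,fy=4.8,interpolation=cv2.INTER_CUBIC))
go(G(-0.0,0,0.26),185.1)
E
```

```text
t 5.65 pos [0.4688 0.1459 0.2601] gauge [-1.688e-01 -1.000e-04] yaw -174.8 tilt 0.38 J [ 0.29  0.42 -0.95  2.05  0.43  0.89  0.76] F [ 1.  -0.6 -0.7] T [-0.02 -0.09 -0.  ] w 0.0544
t 5.7 pos [0.4708 0.1481 0.2661] gauge [-0.1666  0.0019] yaw -174.8 tilt 0.15 J [ 0.29  0.41 -0.95  2.04  0.43  0.9   0.77] F [2.9 1.7 6.2] T [ 0.12 -0.16 -0.  ] w 0.0615
turn [0.003 0.001 0.002] shift [-166.6   -2.3    6.3] min rows 3.0
```

View pics/side4.png

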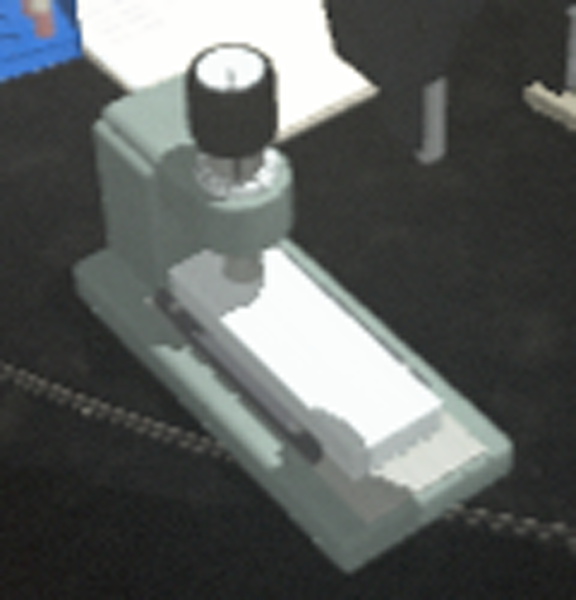

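The side view shows the coupon drawn in. Its near-end top corners are at zoom (370,450) and (440,405), and the spindle foot hangs above it.

Call:
{"api": "servo_tool", "payload": {"moves": [[[0,0,0],[-42,-1,2],1],[[0,0,0],[-84,-2,4],1],[[0,0,0],[-126,-2,6],1],[[0,0,0],[-167,-2,6],1],[[0,0,0],[-167,-2,6],1]]}}

```text
time: 6.32
position: [0.6401, 0.1612, 0.2595]
tcp_rot: [-0.14, 3.137, 0.006]
ft_force: [0.5, -0.9, -0.6]
gripper_width: 0.0852
```

```bash
python3 - <<'E'
from h import *
s=r.camera_model("side")
P=plane(s,np.array([[370,450],[440,405],[222,318],[290,252]])/4.8+[249.6,149.6],0.05)
d=P[:,:2]-AX; c,s_=np.cos(YAW),np.sin(YAW); print(np.c_[c*d[:,0]+s_*d[:,1],-s_*d[:,0]+c*d[:,1]].round(4))
state(); m=r.camera_model("wrist"); a=r.get_image("wrist"); cv2.imwrite("pics/wrist5.png",a)
np.savez("w5.npz",**{k:np.array(v) for k,v in m.items()})
state()
print(proj(m,G(0,0,.18)),proj(m,G(0.02,0,.18)),proj(m,G(0,0.02,.18)))
E
```

```text
[[-0.1228  0.0183]
 [-0.121  -0.0233]
 [-0.0145  0.0236]
 [ 0.0024 -0.0287]]
t 6.33 pos [0.6401 0.1612 0.2595] gauge [ 0.0031 -0.0001] yaw -174.9 tilt 0.23 J [ 0.2   0.62 -0.86  1.7   0.52  1.07  0.84] F [ 0.5 -0.9 -0.6] T [ 0.02  0.06 -0.08] w 0.0852
t 6.38 pos [0.6381 0.1614 0.2596] gauge [0.0011 0.0003] yaw -174.8 tilt 0.19 J [ 0.2   0.62 -0.86  1.7   0.52  1.07  0.84] F [-0.9  1.2  0. ] T [ 0.05  0.06 -0.02] w 0.0855
[[317.36491702 196.09273066]] [[317.35343811 220.41262068]] [[343.2032814  196.08761736]]
```

View pics/wrist5.png

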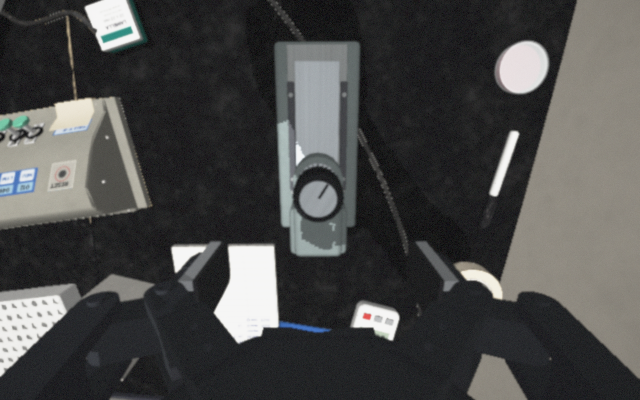

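The wrist view shows the knob's top at about (319,197) between the open fingers, with its mark pointing to (327,184). The coupon is in and the bystanders are in place. Next I'll fit the circle.

```bash
python3 - <<'E'
from h import *
m=dict(np.load("w5.npz")); m["k1"]=float(m["k1"])
a=cv2.imread("pics/wrist5.png"); g=cv2.cvtColor(a,cv2.COLOR_BGR2GRAY)
sub=g[165:230,285:355]; mk=((sub>85)&(sub<200)).astype(np.uint8)
n,l,st,ce=cv2.connectedComponentsWithStats(mk)
i=l[198-165,315-285]; print(i,st[i],ce[i])
mk=cv2.morphologyEx((l==i).astype(np.uint8),cv2.MORPH_CLOSE,np.ones((5,5)))
cs,_=cv2.findContours(mk,cv2.RETR_EXTERNAL,cv2.CHAIN_APPROX_NONE); c=max(cs,key=cv2.contourArea)
(x,y),rad=cv2.minEnclosingCircle(c); e=cv2.fitEllipse(c); print(x+285,y+165,rad,e)
cen=np.array(e[0])+[285,165]; print(cen, plane(m,[cen],0.18))
cv2.imwrite("pics/k5.png",cv2.resize(a[165:230,285:355],None,fx=8,fy=8,interpolation=cv2.INTER_CUBIC))
go(np.r_[plane(m,[cen],0.18)[0][:2],0.146],185.1)
E
```

```text
2 [  14   16   38   37 1089] [32.55371901 33.90449954]
317.67391204833984 198.93478393554688 19.111379623413086 ((32.649620056152344, 33.760257720947266), (35.971473693847656, 37.4599609375), 90.74481964111328)
[317.64962006 198.76025772] [[0.63912065 0.16141193 0.18      ]]
t 6.38 pos [0.6381 0.1614 0.2596] gauge [0.0011 0.0003] yaw -174.8 tilt 0.19 J [ 0.2   0.62 -0.86  1.7   0.52  1.07  0.84] F [-0.9  1.2  0. ] T [ 0.05  0.06 -0.02] w 0.0855
turn [0.003 0.001 0.001] shift [ -0.9  -0.5 113.6] min rows 2.0
```

View pics/k5.png

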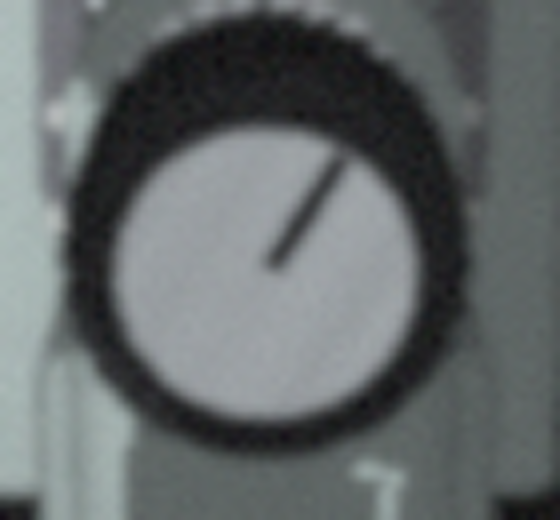

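Call:
{"api": "servo_tool", "payload": {"moves": [[[0,0,0],[-1,0,40],1],[[0,0,0],[-1,0,80],1],[[0,0,0],[-1,0,105],1],[[0,0,0],[-1,0,114],1],[[0,0,0],[-1,0,114],1]], "newtons": 40}}

```text
time: 7.0
position: [0.6388, 0.1621, 0.146]
tcp_rot: [-0.143, 3.138, 0.005]
ft_force: [-1.0, 0.4, 0.4]
gripper_width: 0.0855
```

```bash
python3 - <<'E'
from h import *
go(np.array([.6385,.161,.145]),185.1)
E
```

```text
t 7.0 pos [0.6388 0.1621 0.146 ] gauge [0.0019 0.0009] yaw -174.8 tilt 0.19 J [ 0.15  0.73 -0.78  1.8   0.65  0.88  0.73] F [-1.   0.4  0.4] T [-0.03 -0.    0.02] w 0.0855
turn [0.003 0.001 0.002] shift [ 0.4 -1.   1. ] min rows 1.0
```

Now close.

Call:
{"api": "servo_tool", "payload": {"moves": [[[0,0,0],[0,-1,0],0.45],[[0,0,0],[0,-1,0],0.3],[[0,0,0],[0,-1,0],0.3],[[0,0,0],[0,-1,0],0.3],[[0,0,0],[0,-1,0],0.3]], "newtons": 40}}

```text
time: 7.62
position: [0.6392, 0.1612, 0.1469]
tcp_rot: [-0.142, 3.137, 0.005]
ft_force: [-0.8, -0.3, 6.2]
gripper_width: 0.0392
```

```bash
python3 - <<'E'
from h import *
state()
E
```

```text
t 7.62 pos [0.6392 0.1612 0.1469] gauge [0.0022 0.    ] yaw -174.8 tilt 0.21 J [ 0.15  0.73 -0.78  1.8   0.65  0.88  0.73] F [-0.8 -0.3  6.2] T [-0.24  0.23 -0.03] w 0.0392
```

Call:
{"api": "servo_tool", "payload": {"moves": [[[0,0,0.12],[0,0,0],0.3],[[0,0,0.24],[0,0,0],0.3],[[0,0,0.36],[0,0,0],0.3],[[0,0,0.48],[0,0,0],0.3],[[0,0,0.6],[0,0,0],0.3]]}}

```text
time: 8.25
position: [0.639, 0.1601, 0.147]
tcp_rot: [0.798, 3.038, 0.003]
ft_force: [-1.4, -3.9, 2.2]
gripper_width: 0.0391
```

```bash
python3 - <<'E'
from h import *
state()
E
```

```text
t 8.25 pos [0.639  0.1601 0.147 ] gauge [ 0.0019 -0.001 ] yaw 150.6 tilt 0.11 J [ 0.06  0.69 -0.62  1.81  0.52  0.82  0.24] F [-1.4 -3.9  2.2] T [-0.79  0.37  0.14] w 0.0391
```

Call:
{"api": "servo_tool", "payload": {"moves": [[[0,0,0.13],[0.5,1,0],0.3],[[0,0,0.26],[0.5,1,0],0.3],[[0,0,0.39],[0.5,1,0],0.3],[[0,0,0.52],[0.5,1,0],0.3],[[0,0,0.65],[0.5,1,0],0.3]]}}

```text
time: 8.88
position: [0.638, 0.1592, 0.147]
tcp_rot: [-1.733, -2.62, 0.003]
ft_force: [-4.4, -4.4, 3.7]
gripper_width: 0.0393
```

```bash
python3 - <<'E'
from h import *
state()
a=r.get_image("side"); cv2.imwrite("pics/side6.png",cv2.resize(a[150:275,250:370],None,fx=4.8,fy=4.8,interpolation=cv2.INTER_CUBIC))
E
```

```text
t 8.88 pos [0.638  0.1592 0.147 ] gauge [ 0.0009 -0.0018] yaw 113.1 tilt 0.11 J [-0.05  0.65 -0.44  1.81  0.38  0.77 -0.29] F [-4.4 -4.4  3.7] T [-1.1   0.88  0.14] w 0.0393
```

View pics/side6.png

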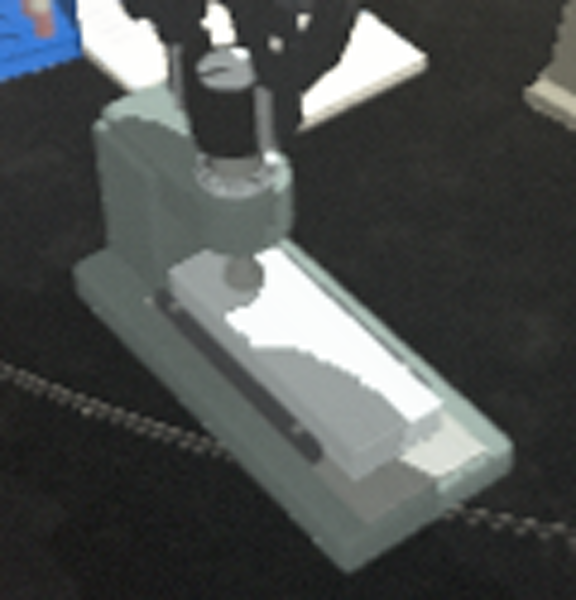

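The knob's mark has turned and the spindle foot is closer to the coupon. I'll continue.

Call:
{"api": "servo_tool", "payload": {"moves": [[[0,0,0.13],[0,0,0],0.3],[[0,0,0.26],[0,0,0],0.3],[[0,0,0.39],[0,0,0],0.3],[[0,0,0.52],[0,0,0],0.3],[[0,0,0.65],[0,0,0],0.3]]}}

```text
time: 9.55
position: [0.6367, 0.1591, 0.147]
tcp_rot: [-2.488, -1.917, 0.006]
ft_force: [-4.4, -0.4, 2.6]
gripper_width: 0.0392
```

```bash
python3 - <<'E'
from h import *
state()
a=r.get_image("side"); cv2.imwrite("pics/side7.png",cv2.resize(a[150:275,250:370],None,fx=4.8,fy=4.8,interpolation=cv2.INTER_CUBIC))
E
```

```text
t 9.55 pos [0.6367 0.1591 0.147 ] gauge [-0.0005 -0.0019] yaw 75.2 tilt 0.24 J [-0.16  0.62 -0.26  1.82  0.23  0.73 -0.8 ] F [-4.4 -0.4  2.6] T [-0.16  0.95  0.15] w 0.0392
```

View pics/side7.png

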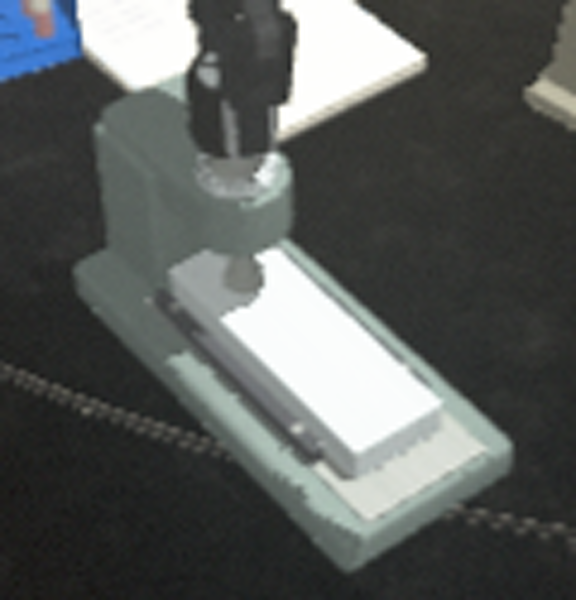

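The foot now looks close to or on the coupon. I'll keep turning; the worst case needs about 2.8 rad in total and I'm at 1.9.

Call:
{"api": "servo_tool", "payload": {"moves": [[[0,0,0.13],[0,0,0],0.3],[[0,0,0.26],[0,0,0],0.3],[[0,0,0.39],[0,0,0],0.3],[[0,0,0.52],[0,0,0],0.3],[[0,0,0.65],[0,0,0],0.3]]}}

```text
time: 10.22
position: [0.6356, 0.1597, 0.147]
tcp_rot: [2.974, 1.012, -0.009]
ft_force: [-5.3, 1.6, 2.6]
gripper_width: 0.0392
```

```bash
python3 - <<'E'
from h import *
state()
a=r.get_image("side"); cv2.imwrite("pics/side8.png",cv2.resize(a[150:275,250:370],None,fx=4.8,fy=4.8,interpolation=cv2.INTER_CUBIC))
E
```

```text
t 10.22 pos [0.6356 0.1597 0.147 ] gauge [-0.0016 -0.0011] yaw 37.6 tilt 0.32 J [-0.29  0.61 -0.07  1.83  0.06  0.71 -1.31] F [-5.3  1.6  2.6] T [0.31 0.94 0.19] w 0.0392
```

View pics/side8.png

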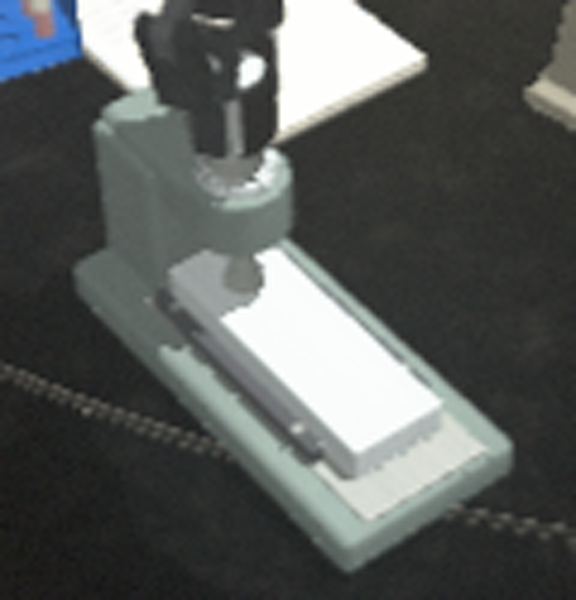

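The spindle hasn't moved since the last picture and the torque is up to 0.19 N m, so the clutch is slipping. I'll turn further for margin.

Call:
{"api": "servo_tool", "payload": {"moves": [[[0,0,0.13],[0,0,0],0.3],[[0,0,0.26],[0,0,0],0.3],[[0,0,0.39],[0,0,0],0.3],[[0,0,0.52],[0,0,0],0.3],[[0,0,0.65],[0,0,0],0.3]]}}

```text
time: 10.9
position: [0.635, 0.161, 0.147]
tcp_rot: [3.141, 0.002, -0.009]
ft_force: [-2.3, 3.4, 1.6]
gripper_width: 0.0389
```

```bash
python3 - <<'E'
from h import *
state()
a=r.get_image("side"); cv2.imwrite("pics/side9.png",cv2.resize(a[150:275,250:370],None,fx=4.8,fy=4.8,interpolation=cv2.INTER_CUBIC))
A,B,C=[cv2.imread(f"pics/side{i}.png").astype(int) for i in (7,8,9)]
s=np.s_[240:310,200:290]
print(abs(A-B)[s].mean(),abs(B-C)[s].mean())
E
```

```text
t 10.9 pos [0.635 0.161 0.147] gauge [-0.002   0.0002] yaw 0.1 tilt 0.35 J [-0.41  0.61  0.12  1.84 -0.11  0.7  -1.8 ] F [-2.3  3.4  1.6] T [0.74 0.58 0.18] w 0.0389
0.8648677248677249 0.9738624338624339
```

View pics/side9.png

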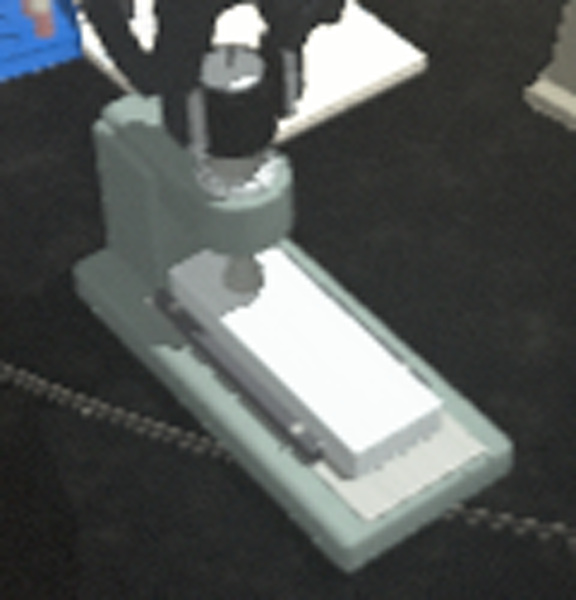

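Spindle, coupon and collar stayed still over the last 1.3 rad while the knob turned. Now release and rise straight up.

Call:
{"api": "servo_tool", "payload": {"moves": [[[0,0,0],[0,0,0],0.7],[[0,0,0],[0,0,0],1],[[0,0,0],[0,0,0],1],[[0,0,0],[0,0,-20],1],[[0,0,0],[0,0,-60],1]]}}

```text
time: 11.58
position: [0.6346, 0.1605, 0.2061]
tcp_rot: [3.139, -0.006, -0.014]
ft_force: [-0.2, 0.1, 1.3]
gripper_width: 0.0856
```

Call:
{"api": "servo_tool", "payload": {"moves": [[[0,0,0],[-10,0,-50],1],[[0,0,0],[-40,0,-60],1],[[0,0,0],[-60,0,-60],1],[[0,0,0],[-60,0,-60],1],[[0,0,0],[-60,0,-60],1]]}}

```text
time: 12.2
position: [0.576, 0.1608, 0.2668]
tcp_rot: [3.139, -0.005, -0.013]
ft_force: [1.3, 0.4, -0.2]
gripper_width: 0.0853
```

```bash
python3 - <<'E'
from h import *
state(); m=r.camera_model("wrist"); a=r.get_image("wrist"); cv2.imwrite("pics/wrist10.png",a)
print(proj(m,G(0,0,.18)), proj(m,G(-.12,0.025,.05)), proj(m,G(-.12,-0.025,.05)))
b=r.get_image("side"); cv2.imwrite("pics/side10.png",cv2.resize(b[150:275,250:370],None,fx=4.8,fy=4.8,interpolation=cv2.INTER_CUBIC))
t=r.get_image("top"); t0=cv2.imread("pics/top0.png"); 
for n,(r0,r1,c0,c1) in dict(dish=(220,255,220,255),pen=(160,215,225,250),box=(222,252,405,435)).items(): print(n,np.abs(t[r0:r1,c0:c1].astype(int)-t0[r0:r1,c0:c1]).mean())
cv2.imwrite("pics/top10.png",t)
E
```

```text
t 12.2 pos [0.576  0.1608 0.2668] gauge [-0.0608  0.0052] yaw -0.2 tilt 0.48 J [-0.47  0.41  0.15  1.86 -0.08  0.88 -1.86] F [ 1.3  0.4 -0.2] T [ 0.04 -0.   -0.03] w 0.0853
[[317.60326338 124.12108056]] [[306.67880264 217.13893829]] [[345.65194491 213.74173618]]
dish 9.480272108843538
pen 6.88969696969697
box 112.30925925925926
```

View pics/wrist10.png

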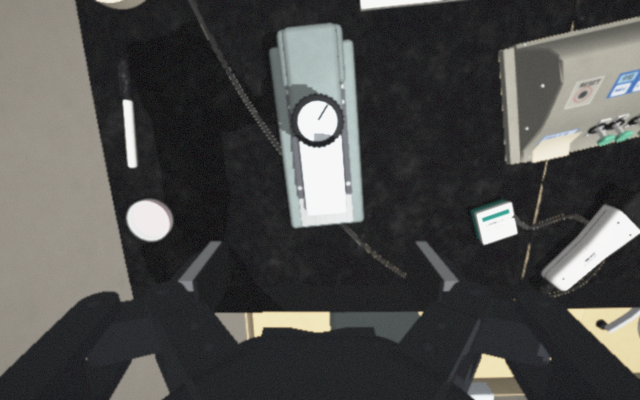

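View pics/side10.png

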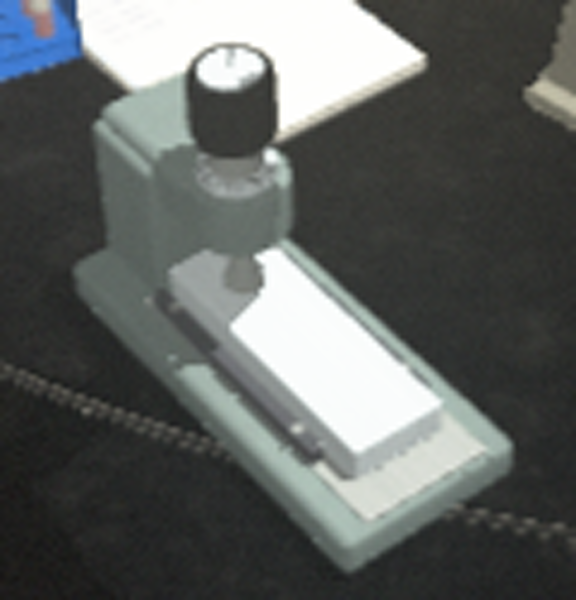

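View pics/top10.png

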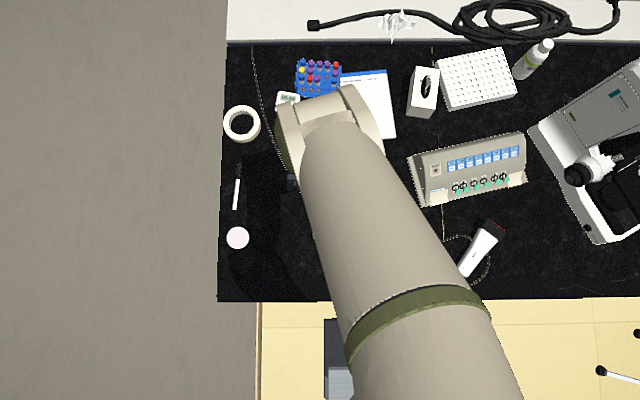

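The knob's mark sits at the same image angle though the camera has turned half a turn, so the knob followed the grip for about 3.2 rad. The coupon's near end is at row ~216 against 215 predicted, and the dish and pen are in place. Next I'll check the box, then hand in.

```bash
python3 - <<'E'
from h import *
m=r.camera_model("wrist"); t=r.camera_model("top")
print("now",plane(m,[[495,222],[150,220],[129,133]],0.02).round(3))
print("start",plane(t,[[420,237],[237,237],[236,193]],0.02).round(3))
state(); r.finish_job()
E
```

```text
now [[ 0.496 -0.089  0.02 ]
 [ 0.5    0.396  0.02 ]
 [ 0.62   0.404  0.02 ]]
start [[ 0.493 -0.092  0.02 ]
 [ 0.496  0.401  0.02 ]
 [ 0.617  0.408  0.02 ]]
t 12.35 pos [0.5759 0.1607 0.2663] gauge [-0.0609  0.0051] yaw -0.2 tilt 0.54 J [-0.47  0.41  0.15  1.86 -0.08  0.88 -1.86] F [-0.8 -0.2  0.4] T [ 0.04 -0.01 -0.03] w 0.0851
the job is handed in; nothing more can be done
```

The coupon is home against the back stop and clamped. I handed the job in at about 12.4 s with the gripper open and clear of everything.

- **Coupon:** I pushed it with closed fingers until they stopped at gauge x -131 mm, with 16 N on the tool. That puts its near end at about -120 mm. The pictures gave -121 to -123 mm before clamping, within calibration error, and still agreed after release.
- **Clutch:** I gripped the knob and turned it clockwise about 3.23 rad. Contact comes at 2.25 rad at the latest, so the clutch slipped an estimated 0.9 rad or more. During the last 1.3 rad the spindle did not move and the torque read 0.18–0.19 N m. The mark on the knob showed it followed the grip.
- **Bystanders:** the dish, cover box and pen all measured within about 6 mm of where they started, which is the measurement error.

The arm hid the cover box in the last top view, so I checked it in the wrist view instead. The spindle's force on the coupon can't be read directly; I inferred it from the clutch slipping.

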